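# Clear the sample bench: right the jars, hang and dry the carriers

### The arm

A 6-joint arm with a two-finger parallel gripper is mounted at the origin on the work surface. World frame = base frame: x ahead of the robot, y to its left, z up, the work surface at z = 0. Lengths are in m, angles in rad, forces in N, time in s.
With the tool pointing down it reaches from about 0.2 to 0.875 m from the base axis. Payload 3.4 kg.
Tool frame: the origin (TCP) lies between the finger pads; the fingertips stand r.nose_length ahead of it and the grasp point (between the pads) lies 11 mm behind it (r.nose_length is the distance from the TCP to the fingertips, in m); z points along the fingers, y is the line along which they close (so a half turn about z gives the same grasp; the last joint's range is limited). The gripper opens to 94 mm and grips with 3 to 60 N. Pads are 16 mm wide; open, the fingers measure 119 mm over their backs; the gripper's body (75 mm by 177 mm) begins 78 mm behind the grasp point.
Start: joints at [1.229, 0.276, 1.505, -0, 1.361, -0.121], TCP at [0.126, 0.561, 0.213] pointing down, gripper open.
Joint ranges: [-2.89, 2.89], [-0.75, 2.08], [0.22, 2.7], [-1.18, 4.32], [0.11, 2.71], [-2.7, 2.7]. Speed limits (rad/s): [2.57, 2.57, 3.14, 3.14, 3.14, 3.14].

### API

Orientations are given as a unit quaternion [w, x, y, z].
In Python, from plant import r gives the robot as it stands. Calls block until the motion is done:
- r.move_to(position, orientation): joint-space move of the TCP to a pose.
- r.move_l(position, rot=None, vel=0.15, guard=None): straight line of the TCP; rot=None keeps the orientation; vel is the mean speed in m/s. With guard (N) it stops when the force on the tool has changed by that much, and returns True; else False.
- r.movej(angles): joint-space move.
- r.gripper_to(opening, f_grip=None): finger opening in m; f_grip is the grip in N (None keeps the last); returns when the fingers have stopped.
- r.hold(seconds).
- r.inverse_kinematics(position, orientation): joint angles nearest the present ones, or None.
- r.sense(): the state.
- r.snapshot(name): name is "side" or "top"; returns (picture, depth): 420x560x3 uint8, red, green, blue; 420x560 float32, m along the optical axis (not along the pixel's ray), 0 where there is no reading.
- r.get_calibration(name): a dict with "fx", "fy", "cx", "cy" (pixels), "position" and "orientation" of the camera in the world. Camera axes: x right, y down, z forward; pixel columns grow to the right and rows downward; lengths in m; the calibration is good to about 2 mm. A picture is of the moment at which its call begins. get_calibration takes no time and is no camera call.
A pose or a line that the arm cannot do raises r.PlanningError and nothing moves.
- r.sign_off(): hands the job in; it is judged then, once.
Trained networks look in the newest picture that a camera, given by its name, has taken for a name from the list of things; names that differ only in an ending like _2 or _b are one class to them, and where a whole thing is asked for, a point or a joint stands for the part that bears it (a point fixed in the world has none). Each returns a list of dicts, best first, with "conf" (0 to 1); they miss things now and then, are a little off and sometimes report something else, mostly with a low value. They report only what shows in the picture. A call takes as long as a camera call.
- r.spot_in(name, camera): "centre" ([column, row] in pixels, amid what is visible of it).
- r.pinpoint(name, camera): "centre" ([column, row] in pixels: a listed point, or the origin of a listed thing).
The state is a dict: "t": time; "joints": joint angles; "dq": joint speeds; "joint_efforts": joint torques, N m; "ee_pos": TCP position; "tool_rot": TCP orientation; "wrist_force": force on the tool from outside, world axes, zero at the start; "torque": the same for the moment, N m; "opening": finger opening in m; "finger_force": force on a finger pad.
Only numpy, scipy, OpenCV 4.12 (cv2) and the standard library are available. Lean on these libraries where they do the work, as an engineer would, in place of code of your own. Each camera call takes 0.05 s, during which the arm holds its last target. There are 200 camera calls.

### The job

Stand every fallen white-capped sample jar upright on the floor of the mint-green tray, and hang every blue carrier by its bail on a hook of the drying stand, one to a hook. Once all the carriers hang there, push the orange lever fully over, away from you, to start the dryer. Leave the blue-capped jars and the other things on the bench where they are.

Things in the scene. Friction and masses are not known exactly. Their poses are not given: they have to be found in the camera images.
- carrier0: Blue open carrier (may be absent), 0.10-0.21 kg, upright on the bench: basket 70 mm (own x) by 90 mm (own y), 55 mm tall, with a rigid steel bail in the plane x = 0. The bail's level top bar runs along own y: 90 mm long, 12 mm thick (x), 8 mm tall, centre 125 mm above the origin; uprights at y = +-43 mm; 66 mm open between rim and bar. Origin: centre of the underside, z up.
- carrier1: Blue open carrier (may be absent), 0.10-0.21 kg, upright on the bench: basket 70 mm (own x) by 90 mm (own y), 55 mm tall, with a rigid steel bail in the plane x = 0. The bail's level top bar runs along own y: 90 mm long, 12 mm thick (x), 8 mm tall, centre 125 mm above the origin; uprights at y = +-43 mm; 66 mm open between rim and bar. Origin: centre of the underside, z up.
- carrier2: Blue open carrier (may be absent), 0.10-0.21 kg, upright on the bench: basket 70 mm (own x) by 90 mm (own y), 55 mm tall, with a rigid steel bail in the plane x = 0. The bail's level top bar runs along own y: 90 mm long, 12 mm thick (x), 8 mm tall, centre 125 mm above the origin; uprights at y = +-43 mm; 66 mm open between rim and bar. Origin: centre of the underside, z up.
- carrier0_bail (a point): Middle of the underside of carrier0's bail bar, 121 mm above its origin: the point that rests on a hook. A hung carrier may sway a while.
- carrier1_bail (a point): Middle of the underside of carrier1's bail bar, 121 mm above its origin: the point that rests on a hook. A hung carrier may sway a while.
- carrier2_bail (a point): Middle of the underside of carrier2's bail bar, 121 mm above its origin: the point that rests on a hook. A hung carrier may sway a while.
- hook0 (a point): Seat of hook 0: point on top of a level flat steel bar (14 mm wide, 8 mm thick), 190 mm above the bench, 65 mm in front of the rail behind it. Axes as the stand's: it runs along x, free end to -x (to the robot); 45 mm before the seat it turns up into a tip 25 mm above the bar's top, ending 64 mm before the seat. Bars are 130 mm apart. A hung bail lies across it between tip and rail.
- hook1 (a point): Seat of hook 1: point on top of a level flat steel bar (14 mm wide, 8 mm thick), 190 mm above the bench, 65 mm in front of the rail behind it. Axes as the stand's: it runs along x, free end to -x (to the robot); 45 mm before the seat it turns up into a tip 25 mm above the bar's top, ending 64 mm before the seat. Bars are 130 mm apart. A hung bail lies across it between tip and rail.
- hook2 (a point): Seat of hook 2: point on top of a level flat steel bar (14 mm wide, 8 mm thick), 190 mm above the bench, 65 mm in front of the rail behind it. Axes as the stand's: it runs along x, free end to -x (to the robot); 45 mm before the seat it turns up into a tip 25 mm above the bar's top, ending 64 mm before the seat. Bars are 130 mm apart. A hung bail lies across it between tip and rail.
- stand: Fixed drying stand: grey drip pan (12 mm high), 16 mm thick rail with three hooks at 186 mm height, white blower housing behind (130 mm tall, from 80 mm behind the seats). Origin on the bench below the middle hook's seat; x points away from the robot (turned up to 0.1 rad), z up.
- dryer_lever (a joint): Orange toggle lever that starts the dryer, on a block at the robot's right end of the stand: 0 = off, leaning to the robot (stand's -x) by 0.5 rad; 1.0 = fully on, leaning away by 0.5 rad. Starts at 0 to 0.15; stays where it is left; pushed over with a few newtons or less.
- dryer_lever_tip (a point): Upper end of the orange lever, 80 mm from its hinge; it swings in the stand's x-z plane, moving about 77 mm to +x from off to on.
- jar0: Fallen amber sample jar with faceted white cap (may be absent), about 0.09 kg, lying on the bench: 68 mm long, 43 mm round, foot (z = 0 to 8 mm) 44 mm across, cap (z = 52 to 68 mm) with eight flats 44 mm across (47.6 mm over corners), so it hardly rolls. Origin: centre of its foot, 22 mm high when lying; own z runs from foot to cap, up when it stands.
- jar1: Fallen amber sample jar with faceted white cap (may be absent), about 0.09 kg, lying on the bench: 68 mm long, 43 mm round, foot (z = 0 to 8 mm) 44 mm across, cap (z = 52 to 68 mm) with eight flats 44 mm across (47.6 mm over corners), so it hardly rolls. Origin: centre of its foot, 22 mm high when lying; own z runs from foot to cap, up when it stands.
- jar2: Fallen amber sample jar with faceted white cap (may be absent), about 0.09 kg, lying on the bench: 68 mm long, 43 mm round, foot (z = 0 to 8 mm) 44 mm across, cap (z = 52 to 68 mm) with eight flats 44 mm across (47.6 mm over corners), so it hardly rolls. Origin: centre of its foot, 22 mm high when lying; own z runs from foot to cap, up when it stands.
- tray: Fixed mint-green tray, 220 mm (x) by 280 mm (y), floor 5 mm above the bench, rim 14 mm high and 6 mm thick. Origin: centre of its underside on the bench; turned up to 0.08 rad. Its rear part (x = 31 to 94 mm, up to 115 mm to either side) holds two standing jars; its front part (towards the robot, -x) is free.
- still0: Sample jar with a blue cap standing in the right rear of the tray, same size as the fallen ones; leave it alone. Origin: centre of its foot.
- still1: Sample jar with a blue cap standing in the left rear of the tray, same size as the fallen ones; leave it alone. Origin: centre of its foot.
- dropper: Small dark dropper bottle, 32 mm across, 70 mm tall, behind the lever; leave it alone.
- marker: Red marker pen lying near the robot, 110 by 12 mm; leave it alone.
- tape: Roll of paper tape lying flat, 56 mm across, 22 mm high; leave it alone.
- tub: Low yellow tub with white lid, 60 mm across, 55 mm tall, behind between tray and stand; leave it alone.

How it is judged:
By the outcome, as a careful person would: the job done as asked, in the order asked, and still so for the second after the job is handed in, with the robot touching nothing.
Of carrier0, carrier1, carrier2 only 2 to 3 are there at a start; the rules pass over those that are not, and their reading is None.
Of jar0, jar1, jar2 only 2 to 3 are there at a start; the rules pass over those that are not, and their reading is None.
At some moment in a run one of carrier0, carrier1, carrier2 may be knocked a few centimetres aside while the robot is not near it.
It also fails if it takes over 210 s, if anything falls off the work surface, if the arm or the gripper's body presses on something with over 40 N, if the wrist force passes 120 N, or if a joint passes its speed limit or range.

## Working session

There is one attempt and no reset: what is moved stays moved. The work goes in short steps, each a Python script; the robot and the scene stay as the last script left them, time stands still between calls to the robot, and variables do not carry over. Pictures are saved under pics/ and viewed, at most 14 in all, crops included, and the job is handed in when it is done.

```bash
ls; mkdir -p pics
cat > h.py <<'E'
import numpy as np, cv2
from scipy.spatial.transform import Rotation as R
from plant import r
def cal(c):
    k=r.get_calibration(c); q=k["orientation"]
    return k,R.from_quat([q[1],q[2],q[3],q[0]]).as_matrix(),np.array(k["position"])
def ray(c,px):
    k,M,p=cal(c); return p,M@np.array([(px[0]-k["cx"])/k["fx"],(px[1]-k["cy"])/k["fy"],1.])
def atz(c,px,z):
    p,d=ray(c,px); return p+d*(z-p[2])/d[2]
def cloud(c,dep):
    k,M,p=cal(c); v,u=np.mgrid[:420,:560]
    P=np.stack([(u-k["cx"])/k["fx"]*dep,(v-k["cy"])/k["fy"]*dep,dep],-1)@M.T+p
    P[dep<=0]=np.nan; return P
def proj(c,X):
    k,M,p=cal(c); q=(np.array(X)-p)@M; return [k["fx"]*q[0]/q[2]+k["cx"],k["fy"]*q[1]/q[2]+k["cy"]]
def save(n,im): cv2.imwrite(f"pics/{n}.png",cv2.cvtColor(im,cv2.COLOR_RGB2BGR))
E
cat > a.py <<'E'
from h import *
np.set_printoptions(precision=3,suppress=True)
for c in("side","top"):
    im,d=r.snapshot(c); save(c+"0",im); np.save(c+"0.npy",d); np.save(c+"0i.npy",im)
    k=cal(c); print(c,k[2],k[1][:,2],k[0]["fx"])
    for n,z in [("carrier0",0),("carrier0_bail",.121),("hook0",.19),("hook1",.19),("hook2",.19),("stand",0),("jar0",.022),("tray",0),("dryer_lever_tip",.08),("still0",.005),("tub",0),("tape",0),("dropper",0),("marker",0)]:
        for q in r.pinpoint(n,c):
            if q["conf"]>.25: print(n,np.round(q["centre"]),round(q["conf"],2),atz(c,q["centre"],z))
print(r.nose_length,r.sense())
E
python3 a.py
```

```text
pics
plant.py
side [ 0.377 -0.886  0.986] [ 0.118  0.695 -0.71 ] 525.8228407554031
carrier0 [197. 162.] 0.96 [ 0.331  0.311 -0.   ]
carrier0 [239. 233.] 0.81 [0.424 0.015 0.   ]
carrier0 [228. 194.] 0.68 [0.408 0.164 0.   ]
carrier0 [223. 161.] 0.51 [0.404 0.303 0.   ]
carrier0_bail [199. 127.] 0.57 [0.348 0.315 0.121]
hook0 [279. 114.] 0.84 [0.559 0.245 0.19 ]
hook0 [293. 145.] 0.59 [0.573 0.112 0.19 ]
hook0 [275.  89.] 0.59 [0.568 0.366 0.19 ]
hook1 [279. 114.] 0.84 [0.559 0.245 0.19 ]
hook1 [293. 145.] 0.59 [0.573 0.112 0.19 ]
hook1 [275.  89.] 0.59 [0.568 0.366 0.19 ]
hook2 [279. 114.] 0.84 [0.559 0.245 0.19 ]
hook2 [293. 145.] 0.59 [0.573 0.112 0.19 ]
hook2 [275.  89.] 0.59 [0.568 0.366 0.19 ]
stand [374. 250.] 0.59 [ 0.748 -0.089  0.   ]
stand [279. 170.] 0.58 [0.561 0.242 0.   ]
jar0 [300. 273.] 0.89 [ 0.548 -0.149  0.022]
jar0 [242. 277.] 0.63 [ 0.415 -0.14   0.022]
tray [338. 355.] 0.6 [ 0.594 -0.355  0.   ]
dryer_lever_tip [291. 200.] 0.64 [0.557 0.034 0.08 ]
dryer_lever_tip [242. 271.] 0.61 [ 0.415 -0.17   0.08 ]
still0 [383. 386.] 0.97 [ 0.665 -0.437  0.005]
still0 [353. 
[... 1219 characters left out ...]
184 0.005]
still0 [371. 174.] 0.53 [ 0.652 -0.288  0.005]
tub [301. 139.] 0.8 [ 0.752 -0.086  0.   ]
tape [354. 295.] 0.67 [ 0.307 -0.239  0.   ]
dropper [285. 156.] 0.66 [ 0.702 -0.041  0.   ]
marker [322. 279.] 0.43 [ 0.352 -0.149  0.   ]
0.008 {'t': 1.5, 'joints': array([ 1.229,  0.276,  1.505, -0.   ,  1.361, -0.121]), 'dq': array([-0.   , -0.003, -0.001, -0.   , -0.001,  0.   ]), 'joint_efforts': array([ -0.   , -40.446, -23.749,   0.07 ,   0.025,   0.   ]), 'ee_pos': array([0.126, 0.561, 0.213]), 'tool_rot': array([0.   , 0.11 , 0.994, 0.   ]), 'wrist_force': array([-0.242,  0.036,  0.109]), 'torque': array([ 0.003, -0.017,  0.007]), 'finger_force': 0.0, 'opening': 0.09384389609044902}
```

View pics/side0.png

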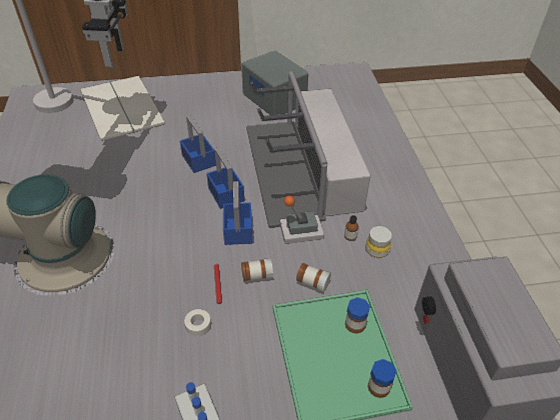

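View pics/top0.png

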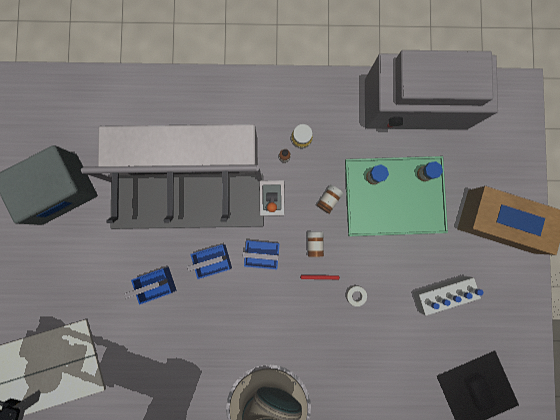

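```bash
cat > b.py <<'E'
from h import *
np.set_printoptions(precision=3,suppress=True)
S=np.load("side0i.npy");T=np.load("top0i.npy")
a=cv2.resize(S[245:305,225:345],(800,400),interpolation=cv2.INTER_CUBIC)
b=cv2.resize(T[170:270,285:385][:, :],(400,400),interpolation=cv2.INTER_CUBIC)
b2=cv2.resize(T[180:280,190:290],(400,400),interpolation=cv2.INTER_CUBIC)
save("crop1",np.vstack([a,np.hstack([b,b2])])[::1][:,:800][ :,:]) if 0 else save("crop1",cv2.resize(np.vstack([a,np.hstack([b,b2])]),(600,600)))
Q=np.vstack([cloud(c,np.load(c+"0.npy")).reshape(-1,3) for c in("top",)]);Q2=cloud("side",np.load("side0.npy")).reshape(-1,3)
def fit(P):
    m=P.mean(0)[:2]; w,v=np.linalg.eigh(np.cov((P[:,:2]-m).T)); a=np.arctan2(v[1,1],v[0,1])%np.pi; s=(P[:,:2]-m)@v[:,1]; t=(P[:,:2]-m)@v[:,0]
    mid=m+v[:,1]*(s.max()+s.min())/2
    return len(P),mid,a,np.ptp(s),np.ptp(t),P[:,2].max()
def box(Q,x,y,rx,z0,z1): return Q[(abs(Q[:,0]-x)<rx)&(abs(Q[:,1]-y)<rx)&(Q[:,2]>z0)&(Q[:,2]<z1)]
for n,q in(("top",Q),("side",Q2)):
    print(n)
    for x,y in((.332,.313),(.405,.162),(.42,.017)):
        print(" bail",*fit(box(q,x,y,.065,.112,.14)))
    for x,y in((.55,-.145),(.414,-.135)):
        print(" jar",*fit(box(q,x,y,.06,.012,.06)))
    for y in(.365,.24,.105):
        P=box(q,.545,y,.05,.17,.225); P=P[(P[:,0]<.6)]
        B=P[P[:,2]<.2]; print(" hook",*fit(B)); t=P[P[:,2]>.205]; print("   tip",len(t),t.mean(0) if len(t) else 0, t.min(0) if len(t) else 0)
    P=box(q,.64,.24,.25,.165,.25);P=P[P[:,0]>.61]; print(" rail",*fit(P))
    P=box(q,.55,.02,.05,.02,.14); print(" lever",len(P),P[P[:,2]>P[:,2].max()-.015].mean(0),P.max(0))
E
python3 b.py
```

```text
top
 bail 185 [0.336 0.315] 1.922486974574811 0.08957459556593729 0.01194612774595494 0.13270355638134101
 bail 178 [0.402 0.16 ] 1.8699098332997381 0.09038195401468152 0.011701731702456714 0.13457007291153045
 bail 177 [0.422 0.021] 1.4829048497875892 0.08875815116337274 0.012088846733304395 0.13459641908741993
 jar 388 [ 0.577 -0.166] 2.4844751340664253 0.06972776814583312 0.04557658623569942 0.04910674108279878
 jar 376 [ 0.411 -0.13 ] 0.13461841114370365 0.1269623882141443 0.1033041727681197 0.04749578871014393
 hook 258 [0.549 0.363] 0.0161599093422784 0.09069454954874645 0.015477604336693391 0.1997399004598931
   tip 34 [0.504 0.363 0.212] [0.499 0.356 0.206]
 hook 242 [0.551 0.234] 0.035740242080303464 0.08643868759641932 0.014369556458418796 0.1994993027238332
   tip 30 [0.506 0.233 0.213] [0.502 0.227 0.205]
 hook 196 [0.554 0.105] 0.023700843568012164 0.08139680994264756 0.013193059544698467 0.1992211828958168
   tip 26 [0.51  0.104 0.213] [0.506 0.098 0.206]
 rail 1299 [0.627 0.237] 1.5929101723535855 0.42329238892130505 0.029529604660411764 0.19803617734139844
 lever 443 
[... 482 characters left out ...]
] 0.08974289335305086 0.1272569730975372 0.10555099751876129 0.05008069092383127
 hook 161 [0.549 0.364] 0.049999620881926 0.08955451237164466 0.021845503572021793 0.1997961225841287
   tip 23 [0.503 0.362 0.213] [0.498 0.356 0.206]
 hook 174 [0.551 0.234] 0.0603941093415612 0.08697566334216497 0.023242651054833356 0.19822944433668943
   tip 26 [0.505 0.232 0.213] [0.5   0.225 0.206]
 hook 199 [0.552 0.104] 0.039967279122299804 0.08498610292245606 0.023437839398717526 0.19969197355592427
   tip 27 [0.508 0.102 0.214] [0.503 0.096 0.207]
 rail 728 [0.625 0.236] 1.5957048132942746 0.42275361366219943 0.029247611263739964 0.20163737384395275
 lever 713 [ 0.544 -0.008  0.124] [0.6   0.029 0.131]
```

View pics/crop1.png

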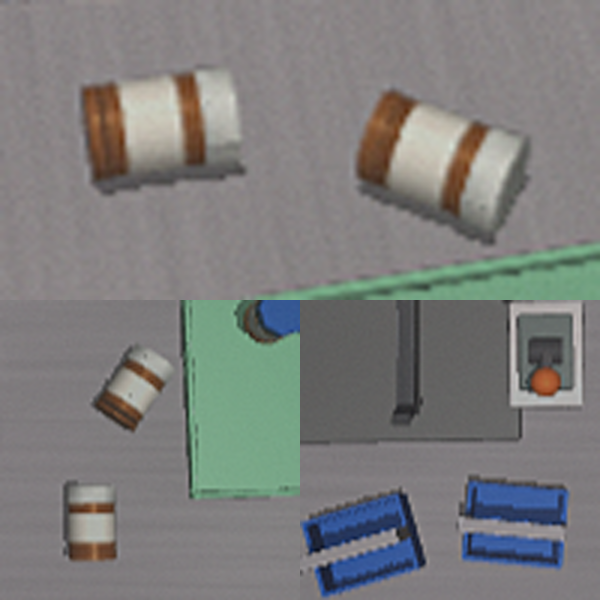

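```bash
cat >> h.py <<'E'
np.set_printoptions(precision=3,suppress=True)
YAW=.023; SX=np.array([np.cos(YAW),np.sin(YAW),0])
HOOK=[np.array([.564,.3635]),np.array([.567,.2335]),np.array([.570,.104])]
def quat(y,z):
    y=np.array(y,float);z=np.array(z,float);M=np.stack([np.cross(y,z),y,z],1)
    q=R.from_matrix(M).as_quat(); return np.array([q[3],*q[:3]])
def down(a): # closing direction at angle a; pick the half turn with the wrist most central
    return quat([np.cos(a),np.sin(a),0],[0,0,-1])
def best(p,a):
    c=[]
    for k in(a,a+np.pi):
        j=r.inverse_kinematics(p,down(k))
        if j is not None: c.append((abs(j[5]),k))
    return min(c)[1]
def fit(P):
    m=P.mean(0)[:2]; w,v=np.linalg.eigh(np.cov((P[:,:2]-m).T)); a=np.arctan2(v[1,1],v[0,1])%np.pi; s=(P[:,:2]-m)@v[:,1]; t=(P[:,:2]-m)@v[:,0]
    return m+v[:,1]*(s.max()+s.min())/2+v[:,0]*(t.max()+t.min())/2,a,np.ptp(s),np.ptp(t)
def bail(x,y,rad=.08):
    o=[]
    for c in("top","side"):
        im,d=r.snapshot(c);P=cloud(c,d).reshape(-1,3)
        P=P[(np.hypot(P[:,0]-x,P[:,1]-y)<rad)&(P[:,2]>.114)&(P[:,2]<.138)]
        if len(P)>60:
            f=fit(P); print(c,len(P),*f); o.append((*f[0],f[1]))
    return np.mean(o,0)
def hang(x,y,h,s=.027):
    bx,by,a=bail(x,y); own=a-np.pi/2
    v=np.array([np.cos(a),np.sin(a)]); g=np.array([bx,by])+s*v
    k=best([*g,.25],own); q=down(k)
    hk=YAW+(k-own); qh=down(hk); n=np.array([-SX[1],SX[0]])
    r.gripper_to(.06); r.move_to([*g,.25],q); r.move_l([*g,.114],vel=.12)
    print("grip f",r.sense()["wrist_force"]); r.gripper_to(0,55); print("opening",r.sense()["opening"])
    r.move_l([*g,.285],vel=.12)
    t=HOOK[h]+s*n; pre=t-.135*SX[:2]
    r.move_l([*pre,.285],qh,vel=.12); s_=r.sense(); print("opening",s_["opening"],"yaw q",qh)
    r.move_l([*pre,.224],vel=.12); save(f"pre{h}",r.snapshot("side")[0])
    return t
def seat(t):
    print("in",r.move_l([*t,.224],vel=.1,guard=6)); w=r.sense(); print(w["ee_pos"],w["wrist_force"])
    print("dn",r.move_l([*t,.180],vel=.04,guard=4)); w=r.sense(); print(w["ee_pos"],w["wrist_force"])
E
cat > c.py <<'E'
from h import *
t=hang(.40,.16,1); print(t,r.sense()["ee_pos"],r.sense()["t"]); np.save("t.npy",t)
E
python3 c.py
```

```text
top 178 [0.402 0.16 ] 1.8696454653742913 0.09052915551944477 0.011730442364681438
side 155 [0.402 0.161] 1.8805155769271775 0.09643564350711331 0.013909800249879218
grip f [-0.004  0.177  0.068]
opening 0.011057143993402069
opening 0.011209197520846563 yaw q [0.    0.699 0.715 0.   ]
[0.566 0.26 ] [0.432 0.258 0.225] 9.2
```

View pics/pre1.png

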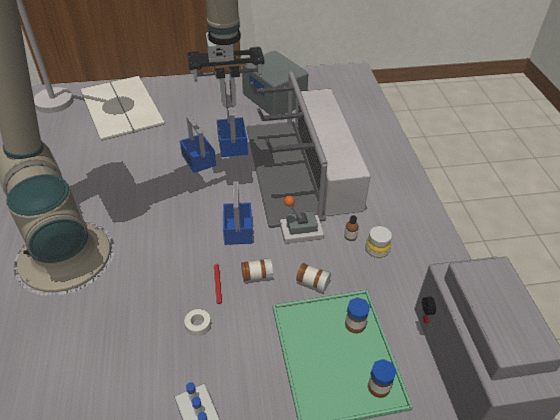

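The carrier hangs level in the gripper at about (232,135), in front of the middle hook, and nothing else has moved. I'll insert it now.

```bash
cat >> h.py <<'E'
def release(t,n):
    r.gripper_to(.04); r.move_l([*t,.30],vel=.12); print("t",r.sense()["t"])
    save(f"hung{n}",r.snapshot("side")[0])
E
cat > d.py <<'E'
from h import *
t=np.load("t.npy"); seat(t)
save("seat1",r.snapshot("side")[0][40:260,150:400])
E
python3 d.py
```

```text
in False
[0.566 0.261 0.224] [-0.953 -1.014 -1.606]
dn True
[0.566 0.26  0.183] [0.065 0.002 5.223]
```

View pics/seat1.png

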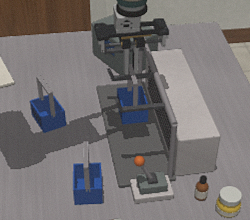

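The crop shows the carrier over the middle hook, and contact came at exactly the seat height. I'll release it and take the right carrier next.

```bash
cat > d.py <<'E'
from h import *
release(np.load("t.npy"),1)
P=[q["centre"] for q in r.pinpoint("carrier0","side") if q["conf"]>.3]; print([atz("side",p,0)[:2] for p in P])
t=hang(.42,.02,2); seat(t)
w=r.sense(); np.save("t.npy",t)
if abs(w["ee_pos"][2]-.183)<.006: release(t,2)
E
python3 d.py
```

```text
t 13.4917
[array([0.426, 0.019]), array([0.332, 0.315]), array([0.585, 0.333]), array([0.575, 0.122])]
top 178 [0.422 0.021] 1.4826180402217422 0.08852808036982579 0.011922993829745088
side 163 [0.421 0.023] 1.4881518460740093 0.09254917007359151 0.011871568957918733
grip f [-0.755 -0.694  0.27 ]
opening 0.011319876519023263
opening 0.011134004710060716 yaw q [0.    0.699 0.715 0.   ]
in False
[0.569 0.131 0.224] [ 0.127  0.234 -0.857]
dn True
[0.569 0.131 0.183] [0.346 0.448 4.528]
t 24.675
```

View pics/hung2.png

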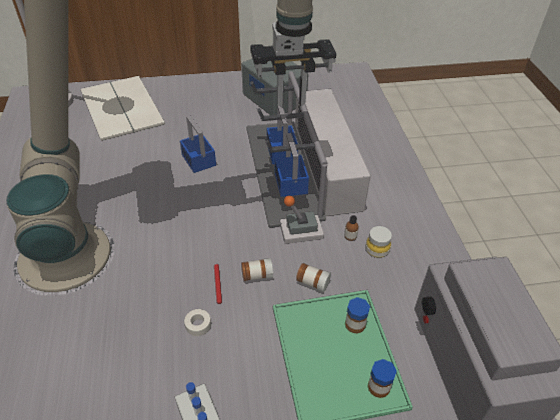

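Two carriers hang, at about (282,140) and (292,175). The third still stands at (198,152). It goes on hook 0 next, then I'll measure the jars.

```bash
cat > d.py <<'E'
from h import *
p=r.sense()["ee_pos"]; r.move_l([.42,p[1],.30],vel=.2)
t=hang(.335,.315,0); seat(t)
w=r.sense(); np.save("t.npy",t)
if abs(w["ee_pos"][2]-.183)<.006:
    release(t,0); p=r.sense()["ee_pos"]; r.move_l([.42,p[1],.30],vel=.2)
    r.move_to([.3,.1,.35],down(0.+best([.3,.1,.35],0)))
    im,d=r.snapshot("side"); P=cloud("side",d).reshape(-1,3); save("after",im)
    for h in HOOK:
        q=P[(np.hypot(P[:,0]-h[0],P[:,1]-h[1])<.06)&(P[:,2]>.193)&(P[:,2]<.204)]; print("bars",len(q),q.mean(0),h)
    im,d=r.snapshot("top"); P=cloud("top",d).reshape(-1,3); save("aftert",im)
    for h in HOOK:
        q=P[(np.hypot(P[:,0]-h[0],P[:,1]-h[1])<.06)&(abs(P[:,1]-h[1])>.012)&(P[:,2]>.185)&(P[:,2]<.206)&(P[:,0]<.61)]; print("bars",len(q),fit(q) if len(q)>9 else 0)
    for x,y in((.564,-.152),(.413,-.135)):
        q=P[(np.hypot(P[:,0]-x,P[:,1]-y)<.065)&(P[:,2]>.018)&(P[:,2]<.06)]
        q=q[q[:,1]>-.205]; print("jar",len(q),*fit(q),q[:,2].max()); q=q[q[:,2]>.034]; print("    top",*fit(q))
        np.save(f"jar{x}.npy",q)
    for n in("tray","still0"):
        for c in("side","top"):
            for o in r.pinpoint(n,c): print(n,c,o["conf"],atz(c,o["centre"],.0 if n=="tray" else .005))
    I=cv2.cvtColor(im,cv2.COLOR_RGB2HSV); m=cv2.inRange(I,(60,60,80),(85,255,255)); m[:, :340]=0
    print("traypx",cv2.minAreaRect(np.argwhere(m)[:,::-1].astype(np.float32)))
    b=cv2.boxPoints(cv2.minAreaRect(np.argwhere(m)[:,::-1].astype(np.float32))); print([atz("top",x,.01)[:2] for x in b])
E
python3 d.py
```

```text
side 133 [0.335 0.316] 1.9359305141148704 0.09721514456881439 0.013742195717072938
grip f [-0.523  0.456 -0.114]
opening 0.01090275493398716
opening 0.01150101680109407 yaw q [0.    0.699 0.715 0.   ]
in False
[0.563 0.391 0.224] [ 0.909  0.119 -1.336]
dn True
[0.563 0.39  0.183] [ 0.145 -0.429  3.554]
t 36.9
bars 155 [0.562 0.36  0.198] [0.564 0.363]
bars 178 [0.568 0.231 0.198] [0.567 0.234]
bars 199 [0.57  0.102 0.198] [0.57  0.104]
bars 153 (array([0.563, 0.362]), np.float64(1.5819823961957478), np.float64(0.09038921717596246), np.float64(0.011022347047647148))
bars 148 (array([0.566, 0.233]), np.float64(1.5918373833188448), np.float64(0.08995998279863893), np.float64(0.011403820864654973))
bars 159 (array([0.569, 0.103]), np.float64(1.5966450743303406), np.float64(0.08904202304475774), np.float64(0.01232143541488874))
jar 399 [ 0.577 -0.167] 2.550391201761239 0.06936631160533736 0.04413262365660291 0.047282239069156295
    top [ 0.577 -0.167] 2.559049181027783 0.06896301677669639 0.03758332741409445
jar 327 [ 0.448 -0.127] 3.0979575762622007 0.05970762238942315 0.04381469248751976 0.047171568620716364
    top [ 0.449 -0.126] 3.1183425444141846 0.05838502507193872 0.037008386381648654
tray side 0.85 [ 0.594 -0.356  0.   ]
tray top 0.85 [ 0.586 -0.356  0.   ]
tray top 0.74 [ 0.656 -0.441  0.   ]
tray top 0.68 [ 0.415 -0.128  0.   ]
still0 side 0.87 [ 0.649 -0.29   0.005]
still0 side 0.83 [ 0.656 -0.441  0.005]
still0 top 0.53 [ 0.65  -0.437  0.005]
still0 top 0.51 [ 0.643 -0.285  0.005]
still0 top 0.25 [0.566 0.397 0.005]
traypx ((396.2552490234375, 195.65817260742188), (76.69075012207031, 99.2115707397461), 88.09085083007812)
[array([ 0.692, -0.214]), array([ 0.705, -0.499]), array([ 0.486, -0.502]), array([ 0.474, -0.22 ])]
```

View pics/aftert.png

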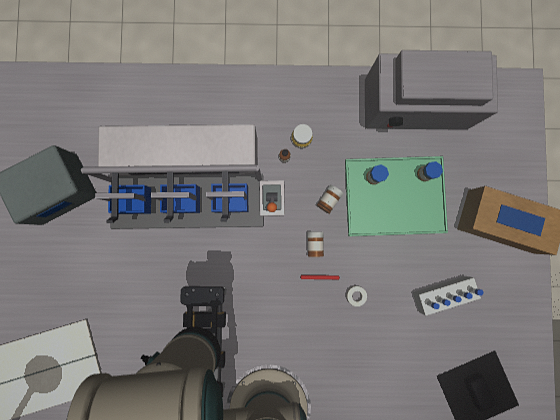

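```bash
cat > j.py <<'E'
from h import *
Z=np.array([0,0,1.])
def find(x,y):
    im,d=r.snapshot("top"); P=cloud("top",d).reshape(-1,3)
    q=P[(np.hypot(P[:,0]-x,P[:,1]-y)<.055)&(P[:,2]>.02)&(P[:,2]<.06)&(P[:,1]>-.205)]
    f=fit(q); a=f[1]
    if abs(a)>np.pi/2: a-=np.pi
    return f,a
def poses(c,a,foot,th,sg,az):
    u=np.array([np.cos(a),np.sin(a),0]); h=np.array([np.cos(az),np.sin(az),0])
    z1=-np.cos(th)*Z-np.sin(th)*u; z2=np.cos(th)*h-np.sin(th)*Z
    g1=np.array([*c,.028])+.006*u; g2=np.array([*foot,.005])+.040*Z-.006*h
    return g1+.011*z1,quat(sg*np.cross(Z,u),z1),z1,g2+.011*z2,quat(sg*np.cross(Z,h),z2),z2
def ok(p,q): return r.inverse_kinematics(list(p),q)
def plan(c,a,foot):
    B=[]
    for th in(.52,.61,.7,.44,.8):
        for sg in(1,-1):
            for az in np.arange(-1.1,.31,.15):
                p1,q1,z1,p2,q2,z2=poses(c,a,foot,th,sg,az)
                J=[ok(p1,q1),ok(p1-.1*z1,q1),ok(p1+.15*Z,q1),ok(p2,q2),ok(p2+.09*Z,q2),ok(p2-.1*z2,q2)]
                if any(j is None for j in J): continue
                B.append((max(abs(j[5]) for j in J)+abs(th-.52)*3,th,sg,az,J[0],J[3]))
    B.sort(key=lambda b:b[0]); return B
if __name__=="__main__":
    for x,y,foot in((.577,-.167,(.547,-.415)),(.451,-.13,(.543,-.305))):
        f,a=find(x,y); print(*f,a); B=plan(f[0],a,foot); print(len(B)); [print(*b) for b in B[:2]]
E
python3 j.py
```

```text
[ 0.577 -0.166] 2.5467428179058262 0.06860963149173618 0.04372598479130395 -0.5948498356839669
85
1.4365551670250667 0.52 1 -1.1 [-0.444  0.757  1.282  0.075  1.617 -1.437] [-0.466  0.612  2.272  3.894  0.852  1.369]
1.4799733528961196 0.52 1 -0.9500000000000001 [-0.444  0.757  1.282  0.075  1.617 -1.437] [-0.575  0.606  2.345  3.569  0.875  1.48 ]
[ 0.453 -0.126] 0.012407795373687858 0.06609535919650578 0.04425230479454132 0.012407795373687858
63
1.3254172694358344 0.52 -1 0.10000000000000009 [-0.296  0.6    1.631 -0.153  1.411  1.325] [-1.175  0.609  2.308  1.733  0.999 -1.314]
1.3254172694358344 0.52 -1 0.25 [-0.296  0.6    1.631 -0.153  1.411  1.325] [-1.199  0.623  2.201  1.506  1.042 -1.203]
```

```bash
cat > e.py <<'E'
from j import *
for x,y,foot in((.577,-.167,(.547,-.415)),(.451,-.13,(.543,-.305))):
    f,a=find(x,y); B=plan(f[0],a,foot)
    B.sort(key=lambda b:abs(b[5]-b[4]).max()+ (b[1]-.52)*0); [print(*b) for b in B[:4]]
E
python3 e.py
```

```text
2.580416927400486 0.8 -1 0.25 [-0.461  0.924  1.074  0.108  1.937  1.708] [-1.151  0.555  1.886  1.073  0.897 -0.62 ]
2.580416927400486 0.8 -1 0.10000000000000009 [-0.461  0.924  1.074  0.108  1.937  1.708] [-1.132  0.521  1.971  1.207  0.78  -0.623]
2.580416927400486 0.8 -1 -0.04999999999999982 [-0.461  0.924  1.074  0.108  1.937  1.708] [-1.1    0.491  2.047  1.371  0.664 -0.644]
2.580416927400486 0.8 -1 -0.19999999999999996 [-0.461  0.924  1.074  0.108  1.937  1.708] [-1.051  0.466  2.111  1.578  0.551 -0.694]
2.190790344103373 0.8 -1 0.25 [-0.261  0.763  1.465 -0.199  1.692  1.351] [-1.061  0.471  2.098  1.23   0.796 -0.747]
2.190790344103373 0.8 -1 0.10000000000000009 [-0.261  0.763  1.465 -0.199  1.692  1.351] [-1.031  0.442  2.175  1.409  0.693 -0.781]
2.190790344103373 0.8 -1 -0.04999999999999982 [-0.261  0.763  1.465 -0.199  1.692  1.351] [-0.981  0.418  2.241  1.634  0.595 -0.843]
1.8838004912215636 0.7 -1 0.25 [-0.272  0.705  1.521 -0.184  1.595  1.344] [-1.115  0.515  2.14   1.357  0.873 -0.931]
```

```bash
cat >> j.py <<'E'
def run(x,y,foot,n):
    f,a=find(x,y); print(*f,a)
    B=[b for b in plan(f[0],a,foot) if b[1]<.65 and -.62<b[3]<.3]
    B.sort(key=lambda b:abs(b[5]-b[4]).max()+.3*abs(b[4][5])); b=B[0]; print(b)
    p1,q1,z1,p2,q2,z2=poses(f[0],a,foot,*b[1:4])
    hi=np.array([p1[0],p1[1],.26]); pre=p2-.05*z2; pre=np.array([p2[0],p2[1],.26])
    r.gripper_to(.08); r.move_to(list(p1-.12*z1+.05*Z),q1); r.move_l(list(p1-.08*z1)); print("c",r.move_l(list(p1),vel=.08,guard=8))
    print(r.sense()["ee_pos"],p1); r.gripper_to(0,25); print("open",r.sense()["opening"])
    r.move_l(list(hi)); r.move_to(list(pre),q2); print("open",r.sense()["opening"],r.sense()["ee_pos"])
    r.move_l(list(p2+.03*Z)); s=r.snapshot("side")[0]; save(f"place{n}",s[230:410,240:480])
    np.savez("pl.npz",p2=p2,z2=z2)
def put(n):
    d=np.load("pl.npz");p2,z2=d["p2"],d["z2"]
    print("dn",r.move_l(list(p2-.004*Z),vel=.03,guard=3)); print(r.sense()["ee_pos"]-p2,r.sense()["wrist_force"])
    p=r.sense()["ee_pos"]; r.gripper_to(.07); r.move_l(list(p-.09*z2),vel=.1); r.move_l([*(p-.09*z2)[:2],.28]); print("t",r.sense()["t"])
E
cat > e.py <<'E'
from j import *
run(.577,-.167,(.546,-.388),"B")
E
python3 e.py
```

```text
[ 0.577 -0.166] 2.5437727119217435 0.06896541499506402 0.044073868959506685 -0.5978199416680496
(np.float64(1.9995048030406983), 0.61, -1, np.float64(0.25), array([-0.45 ,  0.81 ,  1.213,  0.085,  1.722,  1.705]), array([-1.218,  0.612,  2.004,  1.313,  1.003, -0.937]))
c False
[ 0.577 -0.167  0.019] [ 0.577 -0.166  0.019]
open 0.04238665174506138
open 0.04263626626419692 [ 0.549 -0.387  0.26 ]
```

View pics/placeB.png

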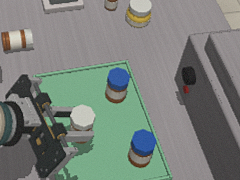

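The jar is held upright, cap up (crop pixel (82,118)), over the free front part of the tray. I'll set it down and fetch the second one.

```bash
cat > e.py <<'E'
from j import *
put("B"); run(.451,-.13,(.542,-.288),"A")
E
python3 e.py
```

```text
dn True
[0.    0.    0.001] [-0.395 -0.022  2.622]
t 53.75
[ 0.453 -0.126] 3.1405817826595155 0.06649374040484654 0.044776699255729635 -0.0010108709302776298
(np.float64(1.6141467967095848), 0.61, -1, np.float64(0.25), array([-0.288,  0.653,  1.573, -0.163,  1.507,  1.344]), array([-1.146,  0.557,  2.207,  1.474,  0.946, -1.107]))
c False
[ 0.453 -0.126  0.019] [ 0.452 -0.126  0.019]
open 0.042675812395059305
open 0.04263416147982835 [ 0.545 -0.287  0.26 ]
```

```bash
python3 -c "
import cv2;a=cv2.imread('pics/placeA.png');cv2.imwrite('pics/placeA2.png',cv2.resize(a,(720,540)))"
```

```text
(no output)
```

View pics/placeA2.png

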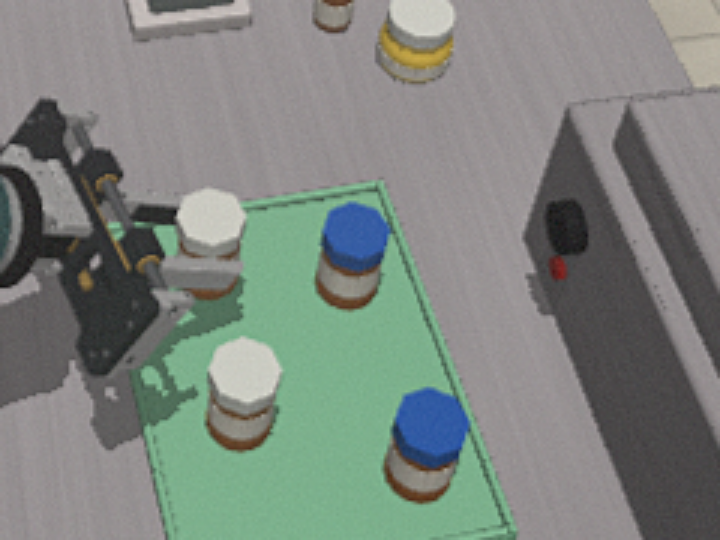

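Jar B stands at crop pixel (243,395), and jar A hangs upright at (210,245) inside the rim. I'll place A, recheck that the bars are seated, and push the lever.

```bash
cat > e.py <<'E'
from j import *
put("A")
def top():
    im,d=r.snapshot("top"); P=cloud("top",d).reshape(-1,3)
    for h in HOOK:
        q=P[(np.hypot(P[:,0]-h[0],P[:,1]-h[1])<.06)&(abs(P[:,1]-h[1])>.012)&(P[:,2]>.185)&(P[:,2]<.206)&(P[:,0]<.61)]; print("bars",len(q),fit(q)[:2] if len(q)>9 else 0)
    q=P[(abs(P[:,0]-.585)<.07)&(abs(P[:,1]+.005)<.03)&(P[:,2]>.105)&(P[:,2]<.15)]; print("lever",len(q),q.mean(0) if len(q) else 0,q.min(0),q.max(0))
    return im
top()
k=best([.49,-.014,.3],YAW); q=down(k)
r.gripper_to(0,20); r.move_to([.49,-.016,.3],q); r.move_l([.495,-.014,.120],vel=.12)
w0=r.sense(); print(w0["ee_pos"],w0["wrist_force"])
print("push",r.move_l([.614,-.0115,.120],vel=.05,guard=12)); w=r.sense(); print(w["ee_pos"],w["wrist_force"])
save("lev",r.snapshot("side")[0][130:260,220:400])
r.move_l([.55,-.013,.120],vel=.1); r.move_l([.55,-.016,.3]); r.move_to([.3,-.1,.35],down(best([.3,-.1,.35],0)))
save("fin",top()); save("fins",r.snapshot("side")[0]); print(r.sense()["t"])
for c in("side","top"):
    for o in r.pinpoint("jar0",c): print(c,o["conf"],atz(c,o["centre"],.005))
E
python3 e.py; python3 -c "
import cv2;a=cv2.imread('pics/lev.png');cv2.imwrite('pics/lev2.png',cv2.resize(a,(720,520)))
a=cv2.imread('pics/fins.png')[60:420,150:480];cv2.imwrite('pics/fins2.png',cv2.resize(a,(550,600)))"
```

```text
dn True
[ 0.    -0.     0.002] [ 0.688 -0.652  2.067]
t 66.925
bars 152 (array([0.563, 0.361]), np.float64(1.5839279283291938))
bars 153 (array([0.566, 0.233]), np.float64(1.593784335658172))
bars 161 (array([0.569, 0.103]), np.float64(1.5958063575128654))
lever 79 [ 0.545 -0.005  0.122] [ 0.534 -0.017  0.114] [0.557 0.006 0.13 ]
[ 0.496 -0.014  0.121] [ 0.871 -0.5    0.228]
push True
[ 0.526 -0.013  0.121] [-2.628 -0.646  5.168]
bars 152 (array([0.563, 0.362]), np.float64(1.5875578790840685))
bars 149 (array([0.566, 0.233]), np.float64(1.5915765840492841))
bars 160 (array([0.569, 0.104]), np.float64(1.5971746278638226))
lever 81 [ 0.573 -0.005  0.13 ] [ 0.561 -0.016  0.117] [0.587 0.006 0.136]
74.9333
side 0.87 [ 0.54  -0.29   0.005]
side 0.56 [ 0.545 -0.386  0.005]
top 0.75 [ 0.552 -0.378  0.005]
top 0.63 [0.565 0.23  0.005]
top 0.54 [ 0.543 -0.296  0.005]
```

View pics/fins2.png

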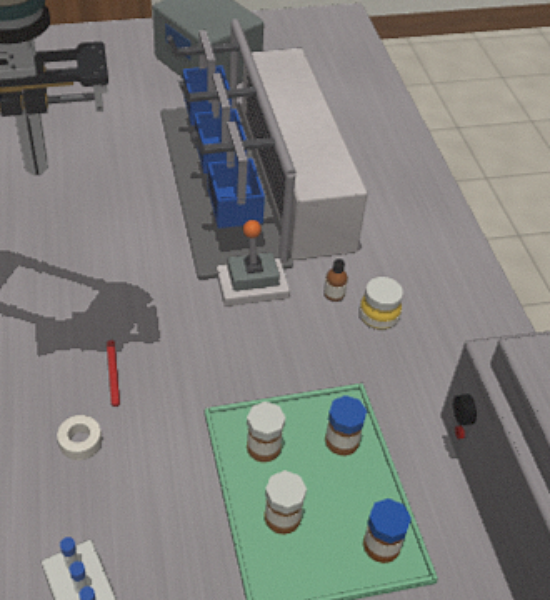

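Both jars stand in the tray and all three bails are seated. The lever, with its ball at (252,228), stopped mid-way because the force guard tripped. I'll push it again with a higher guard.

```bash
cat > e.py <<'E'
from j import *
q=down(best([.49,-.014,.3],YAW))
r.move_to([.49,-.016,.3],q); r.move_l([.51,-.012,.118],vel=.15)
for x in(.56,.585,.60,.612):
    g=r.move_l([x,-.011,.118],vel=.03,guard=22); w=r.sense(); print(g,w["ee_pos"],w["wrist_force"])
    if g: break
save("lev",r.snapshot("side")[0][130:260,220:400])
r.move_l([.55,-.013,.118],vel=.1); r.move_l([.55,-.016,.3]); r.move_to([.3,-.1,.35],down(best([.3,-.1,.35],0)))
for c in("top","side"):
    im,d=r.snapshot(c); P=cloud(c,d).reshape(-1,3); save("end"+c,im)
    q=P[(abs(P[:,0]-.585)<.07)&(abs(P[:,1]+.005)<.03)&(P[:,2]>.105)&(P[:,2]<.15)]; print("lever",len(q),q.mean(0),q.min(0),q.max(0))
    for h in HOOK:
        q=P[(np.hypot(P[:,0]-h[0],P[:,1]-h[1])<.06)&(P[:,2]>.193)&(P[:,2]<.204)]; print("bars",len(q),q.mean(0))
print(r.sense()["t"])
E
python3 e.py; python3 -c "
import cv2;a=cv2.imread('pics/endside.png')[60:420,150:480];cv2.imwrite('pics/end2.png',cv2.resize(a,(550,600)))"
```

```text
False [ 0.56  -0.011  0.118] [ 0.199 -0.398  0.892]
False [ 0.585 -0.011  0.118] [0.314 1.035 0.037]
False [ 0.596 -0.011  0.118] [-7.5   -0.916  4.925]
True [ 0.596 -0.011  0.117] [-3.126 -0.162  3.569]
lever 79 [ 0.617 -0.004  0.12 ] [ 0.606 -0.016  0.112] [0.629 0.007 0.128]
bars 215 [0.562 0.362 0.197]
bars 215 [0.565 0.232 0.197]
bars 233 [0.569 0.105 0.197]
lever 95 [ 0.616 -0.006  0.12 ] [ 0.604 -0.017  0.105] [0.635 0.025 0.129]
bars 157 [0.562 0.361 0.198]
bars 177 [0.567 0.231 0.198]
bars 201 [0.572 0.101 0.198]
84.25
```

View pics/end2.png

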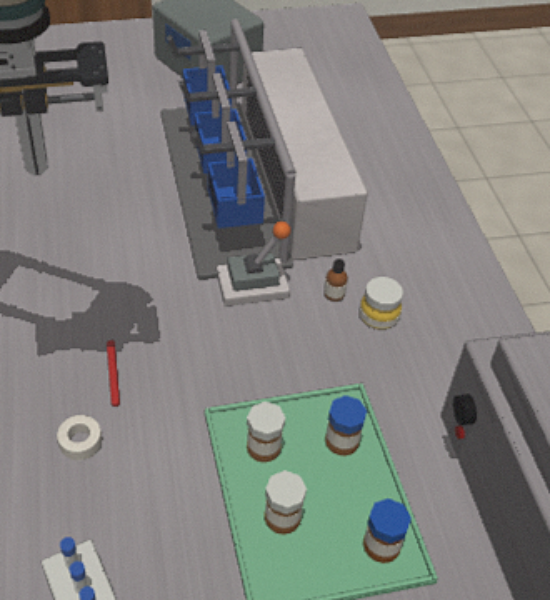

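The lever's ball is now at (282,229), leaning away and pressed against its stop. All three carriers hang, and both white-capped jars stand in the tray.

```bash
python3 -c "
from plant import r
print(r.sign_off())"
```

```text
the job is handed in; nothing more can be done
None
```

The job is handed in: both fallen jars stand in the tray, all three carriers hang one to a hook, and the lever was then pushed over to its stop; the sign-off gave no verdict.

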